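# Pack seven tins into a round packing ring

## Robot

A 6-joint arm with a two-finger parallel gripper is mounted at the origin on a cart in front of the work surface, level with it; the furniture and walls round the work are solid. World frame = base frame: x ahead of the robot, y to its left, z up, the work surface at z = 0. Lengths are in m, angles in degrees, forces in N, time in s.
With the tool pointing down it reaches from about 0.3 to 0.75 m from the base axis. Payload 8.5 kg.
Tool frame: the origin (TCP) lies between the finger pads; the fingertips stand 22 mm ahead of it and the grasp point (between the pads) lies 3 mm ahead of it (env.nose_length is the distance from the TCP to the fingertips, in m); z points along the fingers, x is the direction in which the jaws open and shut, and the axes are right-handed (so a half turn about z gives the same grasp; the last joint's range is limited). The gripper opens to 85 mm and grips with 20 to 120 N. Pads are 22 mm wide; open, the fingers measure 114 mm over their backs; the gripper's body (76 mm by 85 mm) begins 54 mm behind the grasp point. The pads swing forward as they close: fully open they stand 13 mm farther back than shut.
Start: joints at [64.956, 21.807, 74.336, -0, 83.858, -12.336], TCP at [0.121, 0.537, 0.253] pointing down, gripper open.
Joint ranges: [-178.18, 178.18], [-50.72, 133.34], [12.68, 142.11], [-81.47, 261.47], [9.98, 163.14], [-165.26, 165.26]. Speed limits (degrees/s): [136.94, 136.94, 180, 180, 180, 180].

## Interface

Orientations are given as a 3x3 rotation matrix whose columns are the frame's x, y, z axes.
In Python, from rig import env gives the robot as it stands.
- The arm moves only by the tool arm_command, never from a script. Its argument "steps" is a list of rows, each an object with "delta_pos": the shift along the world's x, y, z in mm, a list of three; "dr": the turn, a rotation vector about the world's x, y, z in degrees, a list of three. In form: [{"delta_pos": [dx, dy, dz], "dr": [wx, wy, wz]}, ...]. A call has 1 to 20 rows; each row shifts and turns the commanded pose from where the row before left it; what a row does not reach is not made up. A row lasts 1/10 s, in which the tool goes at most 50 mm and 8.59 degrees, less where a joint would pass 70% of its speed; a pose out of reach is approached as far as the arm can. A call with a gripper value outside its range is refused whole. "grip" is the opening, from 0 (shut) to 1 (fully open), set as the call begins (left out, the last holds). The fingers move at their own pace and stop on an object; "squeeze" is the grip in N (left out, the last holds). Time passes only in rows, so rows that do not move let the fingers close. It gives the time, the measured TCP pose, the force and the opening at its end, in the units of the state.
- env.observe(): the state, without advancing time (a new reading comes with each control period).
- env.get_image(name): name is "side" or "top" or "wrist"; returns the picture (400x640x3 uint8, blue, green, red); there is no depth.
- env.get_calibration(name): a dict with "fx", "fy", "cx", "cy" (pixels), "k1" (the pictures are not rectified: a ray, as slopes to the right and down, at radius r is drawn at 1 + k1 r^2 times it, then the intrinsics apply), "view" (4x4, takes a point from world to camera coordinates). Camera axes: x right, y up, looking along -z (the intrinsics and any distortion apply to the point x, -y, -z); pixel columns grow to the right and rows downward; lengths in m; the calibration is good to about 2 mm. A picture is of the moment at which its call begins: read the wrist's pose just before it. get_calibration takes no time and is no camera call; for the wrist camera it gives the pose at the moment of the call.
- env.close_job(): hands the job in, once; it reports no verdict.
The state is a dict: "time_s": time; "q": joint angles; "qvel": joint speeds; "joint_efforts": joint torques, N m; "position": TCP position; "tool_rot": TCP orientation; "ft_force": force on the tool from outside, world axes, zero at the start; "wrist_torque": the same for the moment, N m; "grip_width": finger opening in m.
Only numpy, scipy, OpenCV 4.12 (cv2) and the standard library are available. Lean on these libraries where they do the work, as an engineer would, in place of code of your own. Each camera call takes 0.05 s, during which the arm holds its last target. There are 200 camera calls.

## Task

Pack all seven round tins into the horseshoe-shaped packing ring as a tight honeycomb, one in the middle and six round it, so that none sticks out of the ring's open front beyond the circle of its wall. Four already stand in place along the wall; slide the other three in along the bench top, upright and without lifting them, starting with the one for the middle. Leave the other things on the bench alone and let go of everything at the end.

Things in the scene. Friction and masses are not known exactly. Their poses are not given: they have to be found in the camera images.
- ring: dark steel horseshoe-shaped ring fixed to the bench, bottomless: tins slide on the bench top. Wall 14 mm high, 5 mm thick, inner radius 76 mm, running round 240 degrees; the other 120 are the open front. Origin: centre of the circle at bench height. x points level, away from the open front (centred on -x), y left of x, z up. Three flat screwed lugs outside the wall, 8 mm high, reach 102 mm from the origin.
- tin_1: round metal screw-lid tin, a plain upright cylinder 48 mm in diameter and 26 mm high, about 80 g, loose on the bench; all seven are identical. Origin: centre of its underside, z up. Starts upright inside the ring: back left, already at its place at about ring (x, y) = (44, 25) mm.
- tin_2: round metal screw-lid tin, a plain upright cylinder 48 mm in diameter and 26 mm high, about 80 g, loose on the bench; all seven are identical. Origin: centre of its underside, z up. Starts upright inside the ring: back right, already at its place at about ring (x, y) = (44, -25) mm.
- tin_3: round metal screw-lid tin, a plain upright cylinder 48 mm in diameter and 26 mm high, about 80 g, loose on the bench; all seven are identical. Origin: centre of its underside, z up. Starts upright inside the ring: left, already at its place at about ring (x, y) = (0, 50) mm.
- tin_4: round metal screw-lid tin, a plain upright cylinder 48 mm in diameter and 26 mm high, about 80 g, loose on the bench; all seven are identical. Origin: centre of its underside, z up. Starts upright inside the ring: right, already at its place at about ring (x, y) = (0, -50) mm.
- tin_5: round metal screw-lid tin, a plain upright cylinder 48 mm in diameter and 26 mm high, about 80 g, loose on the bench; all seven are identical. Origin: centre of its underside, z up. One of three to pack: one of these stands loose in the ring's open front, two on the bench, left and right in front of the ring; which is which varies. Free places, ring (x, y) within some 5 mm: (0, 0), (-42, 24), (-42, -24).
- tin_6: round metal screw-lid tin, a plain upright cylinder 48 mm in diameter and 26 mm high, about 80 g, loose on the bench; all seven are identical. Origin: centre of its underside, z up. One of three to pack: one of these stands loose in the ring's open front, two on the bench, left and right in front of the ring; which is which varies. Free places, ring (x, y) within some 5 mm: (0, 0), (-42, 24), (-42, -24).
- tin_7: round metal screw-lid tin, a plain upright cylinder 48 mm in diameter and 26 mm high, about 80 g, loose on the bench; all seven are identical. Origin: centre of its underside, z up. One of three to pack: one of these stands loose in the ring's open front, two on the bench, left and right in front of the ring; which is which varies. Free places, ring (x, y) within some 5 mm: (0, 0), (-42, 24), (-42, -24).
- loupe: black eye loupe, 35 mm across and 34 mm high, standing loose to the right; bystander. Origin: centre of its underside
- case_ring: small steel watch-case ring, 43 mm across and 14 mm high, lying loose to the left; bystander. Origin: centre of its underside
- tweezers_2: steel tweezers, 124 mm long, lying loose to the right; bystander. Origin: about its middle
- screwdriver_3: small screwdriver with a yellow handle, 115 mm long, lying loose to the right; bystander. Origin: about its middle
There are look-alikes about, which are no part of the job. Leave any purple or yellow look-alike of the tin_5 alone.

How it is judged (in metres and radians):
On the way:
1. a tin stands in the middle of the ring (horizontal distance between any of tin_1, tin_2, tin_3, tin_4, tin_5, tin_6, tin_7 and ring below 0.014 m), for 0.2 s.
At the end, for the whole second after the job is handed in: All seven tins stand upright (within 0.1 rad) and at rest on the bench top, each with its centre within 56 mm of the ring's centre, so that none stands out more than 4 mm beyond the circle of the ring's inner wall; this is possible only with one in the middle and six round it (horizontal distance between each of tin_1, tin_2, tin_3, tin_4, tin_5, tin_6, tin_7 and ring below 0.056 m and angle between each of tin_1, tin_2, tin_3, tin_4, tin_5, tin_6, tin_7's own z axis and vertical below 0.1 rad and height (world z) of each of tin_1, tin_2, tin_3, tin_4, tin_5, tin_6, tin_7 below 0.006 m and linear speed of each of tin_1, tin_2, tin_3, tin_4, tin_5, tin_6, tin_7 below 0.01 m/s); the robot touches nothing.
It fails at once if a tin is lifted more than 12 mm off the bench (height (world z) of any of tin_1, tin_2, tin_3, tin_4, tin_5, tin_6, tin_7 above 0.012 m).
It fails at once if a tin is tipped by more than 0.35 rad (angle between any of tin_1, tin_2, tin_3, tin_4, tin_5, tin_6, tin_7's own z axis and vertical above 0.35 rad).
It fails at once if the loupe, case ring, tweezers or screwdriver is moved more than 20 mm (distance of any of loupe, case_ring, tweezers_2, screwdriver_3 from where it was at the start of the episode above 0.02 m).
It also fails if it takes over 67 s, if anything falls off the work surface, if the arm or the gripper's body presses on something with over 40 N, if the wrist force passes 120 N, or if a joint passes its speed limit or range.

## Working session

There is one attempt and no reset: what is moved stays moved. The work goes in short steps, Python scripts to look and compute and a tool call to move; the robot and the scene stay as the last step left them, time stands still between calls to the robot, and variables do not carry over. Pictures are saved under pics/ and viewed, about 8 in all and at most 12, crops included, and the job is handed in when it is done.

Besides the shell and the picture viewer there is one more tool, called after "Emit:" in YAML: its name, and indented under it one key for each argument. arm_command: Moves the arm, as the interface text tells. Its arguments: {"type":"object","properties":{"steps":{"type":"array"},"grip":{"type":"number"},"squeeze":{"type":"number"}},"required":["steps"]}

```bash
mkdir -p pics; cat > h.py <<'E'
import numpy as np, cv2
from rig import env
def ray(cal,u,v):
    d=np.array([(u-cal["cx"])/cal["fx"],(v-cal["cy"])/cal["fy"]]); s=d.copy()
    for _ in range(20): s=d/(1+cal["k1"]*(s@s))
    V=np.array(cal["view"]); R=V[:3,:3]; t=V[:3,3]
    return -R.T@t, R.T@np.array([s[0],-s[1],-1])
def onplane(cal,u,v,z):
    o,d=ray(cal,u,v); return o+d*(z-o[2])/d[2]
def proj(cal,p):
    V=np.array(cal["view"]); c=V[:3,:3]@np.array(p)+V[:3,3]
    s=np.array([c[0],-c[1]])/-c[2]; s=s*(1+cal["k1"]*(s@s))
    return s[0]*cal["fx"]+cal["cx"], s[1]*cal["fy"]+cal["cy"]
E
python3 - <<'E'
from h import *
for n in ["top","side"]:
    im=env.get_image(n); cv2.imwrite(f"pics/{n}0.png",im)
    c=env.get_calibration(n); print(n,-np.array(c["view"])[:3,:3].T@np.array(c["view"])[:3,3])
print(env.observe()); print(env.nose_length)
E
```

```text
top [0.20532546 0.02306288 1.47672642]
side [ 0.36124089 -0.70124569  0.5753495 ]
{'time_s': 0.1, 'q': array([ 6.49575872e+01,  2.18375706e+01,  7.43793422e+01, -7.71549317e-04,
        8.38586297e+01, -1.23379867e+01]), 'qvel': array([ 0.05977229, -0.21811808, -0.10241759, -0.00164972, -0.07583146,
       -0.00680381]), 'joint_efforts': array([ 4.71832391e-03, -4.49218512e+01, -2.31655097e+01, -1.00004522e-04,
        3.71714530e-03, -2.37695559e-05]), 'position': array([0.12088048, 0.53630948, 0.25277566]), 'tool_rot': array([[ 2.19919798e-01,  9.75517803e-01, -5.45962116e-04],
       [ 9.75517102e-01, -2.19920311e-01, -1.20019073e-03],
       [-1.29087559e-03, -2.68649678e-04, -9.99999131e-01]]), 'ft_force': array([-0.503015  ,  0.56246587,  0.83962482]), 'wrist_torque': array([ 5.89668993e-02, -9.38003047e-05,  3.06626397e-02]), 'grip_width': 0.08549092239956162}
0.022
```

View pics/top0.png

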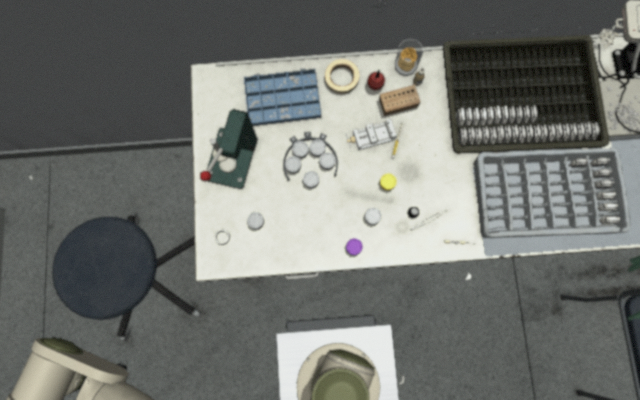

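View pics/side0.png

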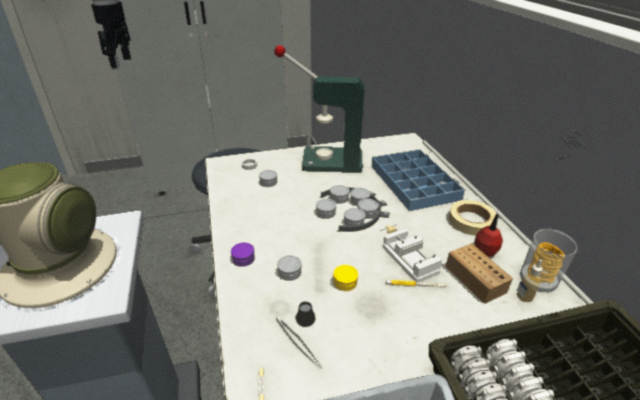

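The top view shows the ring at about (311,163), opening downwards in the image. The loose tins are at (311,180), (256,221) and (372,216). The look-alikes are yellow (388,182) and purple (354,247), the case ring is at (222,237) and the loupe at (413,212).

```bash
python3 - <<'E'
from h import *
im=cv2.imread("pics/top0.png"); c=env.get_calibration("top"); print(c["fx"],c["k1"])
for n,(u,v,z) in dict(t5=(311,180,.026),L=(256,221,.026),R=(372,216,.026),yel=(388,182,.026),pur=(354,247,.026),ring=(311,163,.014),cr=(222,237,.01),loupe=(413,212,.034),vise=(375,136,.02),press=(240,160,.05),a=(296.5,149.5,.026),b=(301,146,.026),d=(317,146.5,.026),e=(293,164,.026),f=(327,161,.026)).items():
    print(n,onplane(c,u,v,z).round(3))
c=env.get_calibration("wrist");V=np.array(c["view"]);print(V.round(3),c["fx"],c["k1"],(-V[:3,:3].T@V[:3,3]).round(3))
x,y=270,120
cv2.imwrite("pics/c1.png",cv2.resize(im[120:240,230:400],None,fx=4,fy=4,interpolation=2))
E
```

```text
515.9503489159183 0.007560451299176305
t5 [0.57  0.03  0.026]
L [0.461 0.195 0.026]
R [ 0.451 -0.136  0.026]
yel [ 0.547 -0.192  0.026]
pur [ 0.367 -0.077  0.026]
ring [0.624 0.026 0.014]
cr [0.425 0.296 0.01 ]
loupe [ 0.453 -0.252  0.034]
vise [ 0.691 -0.169  0.02 ]
press [0.638 0.229 0.05 ]
a [0.665 0.066 0.026]
b [0.675 0.052 0.026]
d [0.67  0.005 0.026]
e [0.622 0.079 0.026]
f [ 0.623 -0.021  0.026]
[[ 0.22   0.975 -0.002 -0.549]
 [-0.922  0.208 -0.326  0.042]
 [-0.318  0.074  0.945 -0.381]
 [ 0.     0.     0.     1.   ]] 344.70082383932373 -0.005872494551049711 [0.039 0.555 0.373]
```

View pics/c1.png

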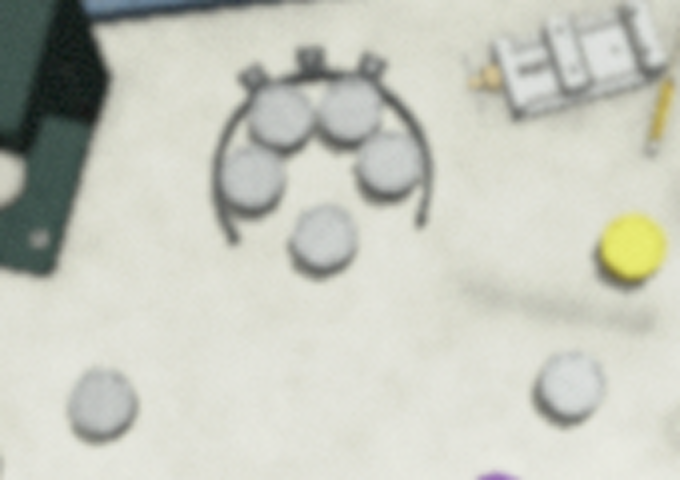

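Emit:
arm_command:
  steps:
    - {"delta_pos": [24, -32, 3], "dr": [0, 0, 1.2]}
    - {"delta_pos": [24, -32, 3], "dr": [0, 0, 1.2]}
    - {"delta_pos": [24, -32, 3], "dr": [0, 0, 1.2]}
    - {"delta_pos": [24, -32, 3], "dr": [0, 0, 1.2]}
    - {"delta_pos": [24, -32, 3], "dr": [0, 0, 1.2]}
    - {"delta_pos": [24, -32, 3], "dr": [0, 0, 1.2]}
    - {"delta_pos": [24, -32, 3], "dr": [0, 0, 1.2]}
    - {"delta_pos": [24, -32, 3], "dr": [0, 0, 1.2]}
    - {"delta_pos": [24, -32, 3], "dr": [0, 0, 1.2]}
    - {"delta_pos": [24, -32, 3], "dr": [0, 0, 1.2]}
    - {"delta_pos": [24, -32, 3], "dr": [0, 0, 1.2]}
    - {"delta_pos": [24, -32, 3], "dr": [0, 0, 1.2]}
    - {"delta_pos": [24, -32, 3], "dr": [0, 0, 1.2]}
    - {"delta_pos": [24, -32, 3], "dr": [0, 0, 1.2]}
    - {"delta_pos": [24, -32, 3], "dr": [0, 0, 1.2]}
    - {"delta_pos": [24, -32, 3], "dr": [0, 0, 1.2]}
    - {"delta_pos": [0, 0, 0], "dr": [0, 0, 0]}
    - {"delta_pos": [0, 0, 0], "dr": [0, 0, 0]}
  grip: 0.3

```text
time_s: 1.9
position: [0.505, 0.024, 0.3007]
tool_rot: [[-0.112, 0.994, -0.001], [0.994, 0.112, 0.0], [0.001, -0.001, -1.0]]
ft_force: [0.7, 1.0, -0.2]
grip_width: 0.0257
```

```bash
python3 - <<'E'
from h import *
import pickle
s=env.observe(); c=env.get_calibration("wrist"); im=env.get_image("wrist"); cv2.imwrite("pics/w1.png",im); pickle.dump(c,open("w1.pkl","wb"))
print(s["time_s"],s["position"],s["tool_rot"].round(3),s["grip_width"])
for n,p in dict(t5=(.57,.03,.026),L=(.461,.195,.026),R=(.451,-.136,.026)).items(): print(n,proj(c,p))
E
```

```text
1.9 [0.50500453 0.02404177 0.30070392] [[-0.112  0.994 -0.001]
 [ 0.994  0.112  0.   ]
 [ 0.001 -0.001 -1.   ]] 0.025689434711953903
t5 (np.float64(323.3722054431172), np.float64(207.24013507304724))
L (np.float64(477.5341073175627), np.float64(133.44944203720445))
R (np.float64(185.0408136242022), np.float64(90.66274034577208))
```

View pics/w1.png

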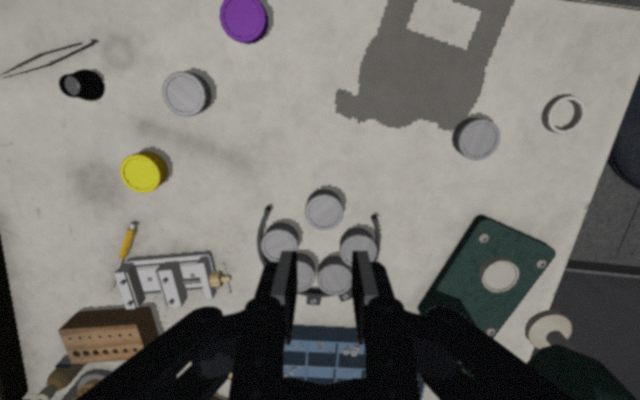

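The wrist view is upside down (world +x is down). It shows the front tin at (324,210), the left tin at (477,138), the right tin at (185,93), and the ring ends at (268,208) and (375,216).

```bash
cat >> h.py <<'E'
def tins(im,cal,seeds,rr=24):
    out=[]
    g=cv2.cvtColor(cv2.resize(im,None,fx=4,fy=4,interpolation=2),cv2.COLOR_BGR2GRAY); g=cv2.GaussianBlur(g,(9,9),2)
    for s in seeds:
        u,v=proj(cal,(s[0],s[1],.026)); u2,_=proj(cal,(s[0],s[1]+rr/1000,.026)); w2,_2=proj(cal,(s[0],s[1]+rr/1000,.026))
        r=4*np.hypot(w2-u,_2-v); x0,y0=int(max(0,4*u-1.8*r)),int(max(0,4*v-1.8*r))
        cr=g[y0:y0+int(3.6*r),x0:x0+int(3.6*r)]
        h=cv2.HoughCircles(cr,cv2.HOUGH_GRADIENT,1,1.2*r,param1=60,param2=8,minRadius=int(.9*r),maxRadius=int(1.1*r))
        if h is None: out.append(None); continue
        h=h[0]; k=h[np.argmin(np.hypot(h[:,0]+x0-4*u,h[:,1]+y0-4*v))]
        p=onplane(cal,(k[0]+x0+.5)/4-.5,(k[1]+y0+.5)/4-.5,.026); out.append((p[0].round(4),p[1].round(4),round(k[2]/r,2)))
    return out
E
python3 - <<'E'
from h import *
import pickle
S=[(.57,.03),(.461,.195),(.451,-.136),(.622,.078),(.623,-.022),(.665,.054),(.67,.005)]
c=pickle.load(open("w1.pkl","rb")); im=cv2.imread("pics/w1.png")
for t in tins(im,c,S): print("w",t)
ct=env.get_calibration("top"); 
for t in tins(cv2.imread("pics/top0.png"),ct,S): print("t",t)
for u,v in [(268,208),(375,216)]: print("end",onplane(c,u,v,.014).round(4))
for u,v in [(230+234/4,120+242/4),(230+422/4,120+226/4)]: print("endtop",onplane(ct,u,v,.014).round(4))
E
```

```text
w (np.float64(0.5663), np.float64(0.034), np.float64(1.04))
w (np.float64(0.4699), np.float64(0.2005), np.float64(1.07))
w (np.float64(0.4566), np.float64(-0.14), np.float64(1.05))
w (np.float64(0.6296), np.float64(0.0815), np.float64(1.08))
w (np.float64(0.6255), np.float64(-0.02), np.float64(1.01))
w (np.float64(0.6736), np.float64(0.0564), np.float64(1.02))
w (np.float64(0.6729), np.float64(0.0071), np.float64(0.95))
t (np.float64(0.5669), np.float64(0.0322), np.float64(1.03))
t (np.float64(0.4617), np.float64(0.1981), np.float64(1.08))
t (np.float64(0.447), np.float64(-0.1337), np.float64(1.01))
t (np.float64(0.6232), np.float64(0.0795), np.float64(0.94))
t (np.float64(0.6182), np.float64(-0.0174), np.float64(0.98))
t (np.float64(0.6696), np.float64(0.056), np.float64(0.94))
t (np.float64(0.6688), np.float64(0.0045), np.float64(0.92))
end [ 0.5833 -0.0389  0.014 ]
end [0.5791 0.0972 0.014 ]
endtop [0.5761 0.0956 0.014 ]
endtop [ 0.5779 -0.0423  0.014 ]
```

Emit:
arm_command:
  steps:
    - {"delta_pos": [0, 1, -34], "dr": [0, 0, -0.8]}
    - {"delta_pos": [0, 1, -34], "dr": [0, 0, -0.8]}
    - {"delta_pos": [0, 1, -34], "dr": [0, 0, -0.8]}
    - {"delta_pos": [0, 1, -34], "dr": [0, 0, -0.8]}
    - {"delta_pos": [0, 1, -34], "dr": [0, 0, -0.8]}
    - {"delta_pos": [0, 1, -34], "dr": [0, 0, -0.8]}
    - {"delta_pos": [0, 1, -34], "dr": [0, 0, -0.8]}
    - {"delta_pos": [0, 1, -20], "dr": [0, 0, -0.8]}
    - {"delta_pos": [0, 0, -12], "dr": [0, 0, 0]}
    - {"delta_pos": [0, 0, 0], "dr": [0, 0, 0]}

```text
time_s: 2.95
position: [0.5037, 0.0337, 0.0303]
tool_rot: [[-0.003, 1.0, -0.003], [1.0, 0.003, 0.001], [0.001, -0.003, -1.0]]
ft_force: [-0.3, -0.2, 1.5]
grip_width: 0.0258
```

Emit:
arm_command:
  steps:
    - {"delta_pos": [5, 0, 0], "dr": [0, 0, 0]}
    - {"delta_pos": [5, 0, 0], "dr": [0, 0, 0]}
    - {"delta_pos": [5, 0, 0], "dr": [0, 0, 0]}
    - {"delta_pos": [5, 0, 0], "dr": [0, 0, 0]}
    - {"delta_pos": [5, 0, 0], "dr": [0, 0, 0]}
    - {"delta_pos": [5, 0, 0], "dr": [0, 0, 0]}
    - {"delta_pos": [5, 0, 0], "dr": [0, 0, 0]}
    - {"delta_pos": [5, 0, 0], "dr": [0, 0, 0]}
    - {"delta_pos": [5, 0, 0], "dr": [0, 0, 0]}
    - {"delta_pos": [5, 0, 0], "dr": [0, 0, 0]}

```text
time_s: 3.95
position: [0.5553, 0.0325, 0.0313]
tool_rot: [[-0.002, 1.0, -0.0], [1.0, 0.002, 0.0], [0.0, -0.0, -1.0]]
ft_force: [0.4, 1.2, -0.1]
grip_width: 0.0259
```

```bash
python3 - <<'E'
from h import *
s=env.observe(); print(s["time_s"],s["position"],s["ft_force"].round(1),s["grip_width"])
a=env.get_image("wrist");c=env.get_calibration("wrist"); b=env.get_image("side")
for n,p in dict(t=(.59,.033,.026),C=(.622,.03,.026)).items(): print(n,proj(c,p))
cv2.imwrite("pics/p2.png",np.hstack([cv2.resize(a,(480,300)),cv2.resize(b[150:270,260:420],(320,240),interpolation=2)[:240].copy() if 0 else cv2.resize(b[150:270,260:420],(320,300),interpolation=2)]))
E
```

```text
3.95 [0.5552676  0.03251479 0.0312682 ] [ 0.4  1.2 -0.1] 0.02588297471674635
t (np.float64(326.4669139365664), np.float64(351.1180059044782))
C (np.float64(320.0932914281865), np.float64(403.32397898223803))
```

View pics/p2.png

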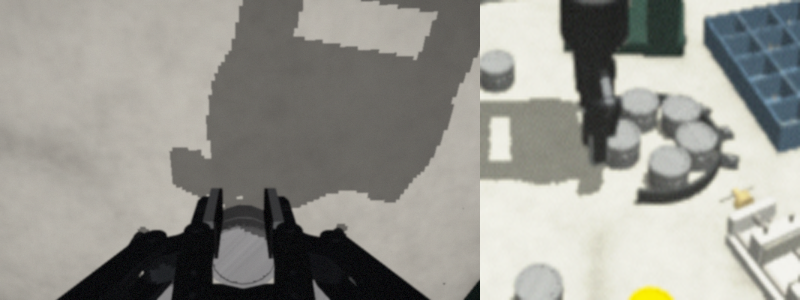

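The tin sits between the two fingertips and moves with them. I'll push further.

Emit:
arm_command:
  steps:
    - {"delta_pos": [4, 0, 0], "dr": [0, 0, 0]}
    - {"delta_pos": [4, 0, 0], "dr": [0, 0, 0]}
    - {"delta_pos": [4, 0, 0], "dr": [0, 0, 0]}
    - {"delta_pos": [4, 0, 0], "dr": [0, 0, 0]}
    - {"delta_pos": [4, 0, 0], "dr": [0, 0, 0]}
    - {"delta_pos": [3, 0, 0], "dr": [0, 0, 0]}

```text
time_s: 4.65
position: [0.5784, 0.0325, 0.0313]
tool_rot: [[-0.002, 1.0, 0.0], [1.0, 0.002, -0.0], [-0.0, 0.0, -1.0]]
ft_force: [-0.8, 0.7, -0.3]
grip_width: 0.0256
```

Emit:
arm_command:
  steps:
    - {"delta_pos": [3, 0, 0], "dr": [0, 0, 0]}
    - {"delta_pos": [3, 0, 0], "dr": [0, 0, 0]}
    - {"delta_pos": [2, 0, 0], "dr": [0, 0, 0]}

```text
time_s: 4.95
position: [0.5862, 0.0325, 0.0313]
tool_rot: [[-0.002, 1.0, 0.0], [1.0, 0.002, -0.0], [-0.0, 0.0, -1.0]]
ft_force: [-0.4, -0.6, 0.2]
grip_width: 0.0258
```

Emit:
arm_command:
  steps:
    - {"delta_pos": [-15, 0, 0], "dr": [0, 0, 0]}
    - {"delta_pos": [-20, 0, 0], "dr": [0, 0, 0]}
    - {"delta_pos": [0, 0, 40], "dr": [0, 0, 0]}
    - {"delta_pos": [0, 0, 40], "dr": [0, 0, 0]}
    - {"delta_pos": [20, 0, 40], "dr": [0, 0, 0]}
    - {"delta_pos": [25, 0, 40], "dr": [0, 0, 0]}
    - {"delta_pos": [30, 0, 0], "dr": [0, 0, 0]}
    - {"delta_pos": [30, 0, 0], "dr": [0, 0, 0]}
    - {"delta_pos": [0, 0, 0], "dr": [0, 0, 0]}
    - {"delta_pos": [0, 0, 0], "dr": [0, 0, 0]}

```text
time_s: 5.95
position: [0.6558, 0.0326, 0.1907]
tool_rot: [[-0.002, 1.0, -0.001], [1.0, 0.002, 0.0], [0.0, -0.001, -1.0]]
ft_force: [0.2, -1.1, -1.0]
grip_width: 0.0256
```

```bash
python3 - <<'E'
from h import *
import pickle
s=env.observe(); c=env.get_calibration("wrist"); im=env.get_image("wrist"); cv2.imwrite("pics/w3.png",im); pickle.dump(c,open("w3.pkl","wb"))
print(s["time_s"],s["position"])
S=[(.62,.032),(.469,.199),(.456,-.138),(.628,.081),(.625,-.02),(.673,.056),(.672,.006)]
for p,t in zip(S,tins(im,c,S)): print(t,np.round(proj(c,(*p,.026))))
E
```

```text
5.95 [0.65583552 0.03255924 0.19070321]
(np.float64(0.6173), np.float64(0.0323), np.float64(0.96)) [324. 140.]
(np.float64(0.5899), np.float64(0.2334), np.float64(0.9)) [567. -78.]
(np.float64(0.5523), np.float64(-0.174), np.float64(0.97)) [  74. -102.]
(np.float64(0.6247), np.float64(0.081), np.float64(1.08)) [383. 149.]
(np.float64(0.6295), np.float64(-0.0211), np.float64(0.98)) [262. 146.]
(np.float64(0.6675), np.float64(0.0555), np.float64(1.02)) [351. 200.]
(np.float64(0.6704), np.float64(0.0061), np.float64(0.93)) [294. 199.]
```

View pics/w3.png

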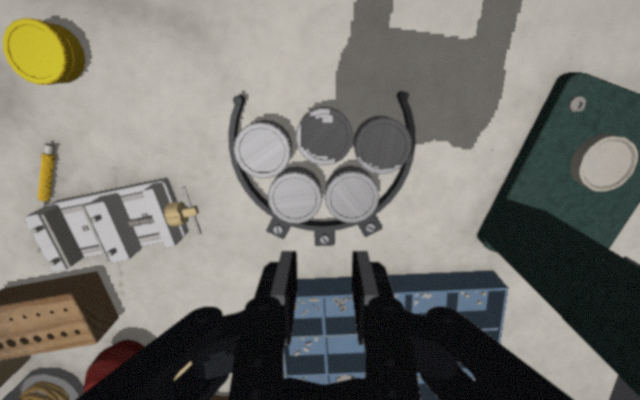

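The wrist view from above shows the centre tin at (325,135), the left tin at (384,142), the right tin at (262,150), and the back tins at (295,195) and (352,194). The wall ends are at (239,97) and (405,96), with the rear lug at (325,240).

```bash
cat >> h.py <<'E'
from scipy.optimize import least_squares
def ring(im,cal,c0):
    g=cv2.cvtColor(im,cv2.COLOR_BGR2GRAY)
    P=[]
    for a in np.radians(np.r_[-118:-45:3,-10:10:30,45:119:3]):   # angle from +x, skipping lugs
        rr=np.arange(66,92,.5)/1000
        px=[proj(cal,(c0[0]+r*np.cos(a),c0[1]+r*np.sin(a),.014)) for r in rr]
        val=np.array([cv2.getRectSubPix(g,(1,1),(float(u),float(v)))[0,0] for u,v in px]).astype(float)
        d=np.diff(cv2.GaussianBlur(val[:,None],(1,7),1.5)[:,0])
        k=np.argmax(d)       # dark->bright going outwards: outer wall edge
        if d[k]>3: P.append((c0[0]+rr[k]*np.cos(a),c0[1]+rr[k]*np.sin(a)))
    P=np.array(P)
    f=least_squares(lambda p:np.hypot(P[:,0]-p[0],P[:,1]-p[1])-p[2],[*c0,.081],loss="soft_l1",f_scale=.001)
    return f.x.round(4),len(P)
E
python3 - <<'E'
from h import *
import pickle
c=pickle.load(open("w3.pkl","rb")); im=cv2.imread("pics/w3.png")
print(ring(im,c,(.622,.031)))
for n,(u,v) in dict(C=(325,135),L=(384,142),R=(262,150),BR=(295,195),BL=(352,194)).items(): print(n,onplane(c,u,v,.026).round(4))
for u,v in [(239,97),(405,96)]: print("end",onplane(c,u,v,.014).round(4))
print("lugs",[onplane(c,u,v,.008).round(4) for u,v in [(278,231),(324,240),(371,228)]])
E
```

```text
(array([0.627 , 0.0297, 0.0806]), 51)
C [0.6161 0.0327 0.026 ]
L [0.6218 0.0817 0.026 ]
R [ 0.6286 -0.02    0.026 ]
BR [0.6683 0.0066 0.026 ]
BL [0.6673 0.0564 0.026 ]
end [ 0.5866 -0.0387  0.014 ]
end [0.5856 0.099  0.014 ]
lugs [array([ 0.711 , -0.0123,  0.008 ]), array([0.7205, 0.032 , 0.008 ]), array([0.7077, 0.0771, 0.008 ])]
```

Emit:
arm_command:
  steps:
    - {"delta_pos": [-35, 0, 0], "dr": [0, 0, 0]}
    - {"delta_pos": [-35, 0, 0], "dr": [0, 0, 0]}
    - {"delta_pos": [-36, 0, -20], "dr": [0, 0, 0]}
    - {"delta_pos": [0, 0, -40], "dr": [0, 0, 0]}
    - {"delta_pos": [0, 0, -40], "dr": [0, 0, 0]}
    - {"delta_pos": [0, -1, -40], "dr": [0, 0, 0]}
    - {"delta_pos": [0, 0, -20], "dr": [0, 0, 0]}
    - {"delta_pos": [15, 0, 0], "dr": [0, 0, 0]}
    - {"delta_pos": [10, 0, 0], "dr": [0, 0, 0]}
    - {"delta_pos": [5, 0, 0], "dr": [0, 0, 0]}
    - {"delta_pos": [5, 0, 0], "dr": [0, 0, 0]}
    - {"delta_pos": [3, 0, 0], "dr": [0, 0, 0]}
    - {"delta_pos": [3, 0, 0], "dr": [0, 0, 0]}
    - {"delta_pos": [2, 0, 0], "dr": [0, 0, 0]}
    - {"delta_pos": [2, 0, 0], "dr": [0, 0, 0]}
    - {"delta_pos": [0, 0, 0], "dr": [0, 0, 0]}

```text
time_s: 7.6
position: [0.5952, 0.0315, 0.0313]
tool_rot: [[-0.002, 1.0, 0.0], [1.0, 0.002, -0.0], [-0.0, 0.0, -1.0]]
ft_force: [-0.0, -0.5, -0.3]
grip_width: 0.0254
```

Emit:
arm_command:
  steps:
    - {"delta_pos": [-20, 0, 0], "dr": [0, 0, 0]}
    - {"delta_pos": [-20, 0, 0], "dr": [0, 0, 0]}
    - {"delta_pos": [0, 0, 30], "dr": [0, 0, 0]}
    - {"delta_pos": [0, 0, 30], "dr": [0, 0, 0]}

```text
time_s: 8.0
position: [0.5542, 0.0316, 0.0916]
tool_rot: [[-0.001, 1.0, -0.002], [1.0, 0.001, 0.0], [0.0, -0.002, -1.0]]
ft_force: [0.3, 0.1, -0.4]
grip_width: 0.0255
```

Emit:
arm_command:
  steps:
    - {"delta_pos": [-17, -28, 0], "dr": [0, 0, 0]}
    - {"delta_pos": [-17, -28, 0], "dr": [0, 0, 0]}
    - {"delta_pos": [-17, -28, 0], "dr": [0, 0, 0]}
    - {"delta_pos": [-17, -28, 0], "dr": [0, 0, 0]}
    - {"delta_pos": [-17, -28, 0], "dr": [0, 0, 0]}
    - {"delta_pos": [-17, -28, 0], "dr": [0, 0, 0]}
    - {"delta_pos": [-2, -2, 0], "dr": [0, 0, 0]}
    - {"delta_pos": [0, 0, 0], "dr": [0, 0, 0]}
  grip: 1

```text
time_s: 8.8
position: [0.4508, -0.1389, 0.0914]
tool_rot: [[0.0, 1.0, 0.0], [1.0, -0.0, 0.0], [0.0, 0.0, -1.0]]
ft_force: [0.1, 0.5, -0.4]
grip_width: 0.0855
```

```bash
python3 - <<'E'
from h import *
s=env.observe(); c=env.get_calibration("wrist"); im=env.get_image("wrist"); cv2.imwrite("pics/w4.png",im)
print(s["time_s"],s["position"],s["grip_width"])
S=[(.451,-.138)]
for p,t in zip(S,tins(im,c,S)): print(t,np.round(proj(c,(*p,.026))))
E
```

```text
8.8 [ 0.45079352 -0.13891312  0.0914159 ] 0.08545175967778665
(np.float64(0.4471), np.float64(-0.1372), np.float64(0.93)) [327. 229.]
```

View pics/w4.png

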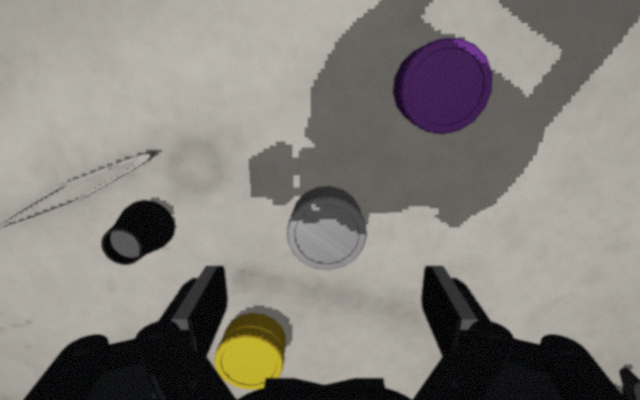

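The right tin's lid is centred at (327,231), where I expected it (327,229), between the open fingers. The loupe and yellow tin are clear.

Emit:
arm_command:
  steps:
    - {"delta_pos": [0, 0, -30], "dr": [0, 0, 0]}
    - {"delta_pos": [0, 0, -24], "dr": [0, 0, 0]}
    - {"delta_pos": [0, 0, -10], "dr": [0, 0, 0]}
    - {"delta_pos": [0, 0, 0], "dr": [0, 0, 0]}

```text
time_s: 9.25
position: [0.451, -0.1376, 0.0265]
tool_rot: [[-0.003, 1.0, -0.002], [1.0, 0.003, 0.001], [0.001, -0.002, -1.0]]
ft_force: [-0.2, 0.8, 1.1]
grip_width: 0.0847
```

Emit:
arm_command:
  steps:
    - {"delta_pos": [0, 0, 0], "dr": [0, 0, 0]}
    - {"delta_pos": [0, 0, 0], "dr": [0, 0, 0]}
    - {"delta_pos": [0, 0, 0], "dr": [0, 0, 0]}
    - {"delta_pos": [0, 0, 0], "dr": [0, 0, 0]}
    - {"delta_pos": [0, 0, 0], "dr": [0, 0, 0]}
  grip: 0.5
  squeeze: 20

```text
time_s: 9.75
position: [0.4514, -0.1386, 0.0283]
tool_rot: [[-0.002, 1.0, 0.002], [1.0, 0.002, -0.001], [-0.001, 0.002, -1.0]]
ft_force: [0.0, 0.9, 6.2]
grip_width: 0.0474
```

Emit:
arm_command:
  steps:
    - {"delta_pos": [4, 7, 0], "dr": [0, 0, 0]}
    - {"delta_pos": [8, 14, 0], "dr": [0, 0, 0]}
    - {"delta_pos": [8, 14, 0], "dr": [0, 0, 0]}
    - {"delta_pos": [8, 14, 0], "dr": [0, 0, 0]}
    - {"delta_pos": [8, 14, 0], "dr": [0, 0, 0]}
    - {"delta_pos": [8, 14, 0], "dr": [0, 0, 0]}
    - {"delta_pos": [8, 14, 0], "dr": [0, 0, 0]}
    - {"delta_pos": [8, 14, 0], "dr": [0, 0, 0]}
    - {"delta_pos": [8, 14, 0], "dr": [0, 0, 0]}
    - {"delta_pos": [8, 14, 0], "dr": [0, 0, 0]}
    - {"delta_pos": [4, 7, 0], "dr": [0, 0, 0]}
    - {"delta_pos": [0, 0, 0], "dr": [0, 0, 0]}

```text
time_s: 10.95
position: [0.5321, 0.0025, 0.0283]
tool_rot: [[-0.003, 1.0, 0.003], [1.0, 0.003, 0.0], [0.0, 0.003, -1.0]]
ft_force: [0.4, 2.9, 6.7]
grip_width: 0.0472
```

Emit:
arm_command:
  steps:
    - {"delta_pos": [0, 0, 0], "dr": [0, 0, 0]}
    - {"delta_pos": [0, 0, 0], "dr": [0, 0, 0]}
    - {"delta_pos": [0, 0, 0], "dr": [0, 0, 0]}
    - {"delta_pos": [0, 0, 0], "dr": [0, 0, 0]}
    - {"delta_pos": [-15, 0, 1], "dr": [0, 0, 0]}
    - {"delta_pos": [-20, 0, 1], "dr": [0, 0, 0]}
    - {"delta_pos": [-20, 0, 1], "dr": [0, 0, 0]}
  grip: 1

```text
time_s: 11.65
position: [0.4752, 0.0014, 0.0302]
tool_rot: [[-0.001, 1.0, -0.0], [1.0, 0.001, 0.0], [0.0, -0.0, -1.0]]
ft_force: [0.3, 0.4, -0.0]
grip_width: 0.0856
```

Emit:
arm_command:
  steps:
    - {"delta_pos": [0, 0, 0], "dr": [0, 0, 0]}
    - {"delta_pos": [0, 0, 0], "dr": [0, 0, 0]}
    - {"delta_pos": [0, 0, 0], "dr": [0, 0, 0]}
    - {"delta_pos": [0, 0, 0], "dr": [0, 0, 0]}
    - {"delta_pos": [0, 0, 0], "dr": [0, 0, 0]}
    - {"delta_pos": [0, 0, 0], "dr": [0, 0, 0]}
  grip: 0.3

```text
time_s: 12.25
position: [0.4762, 0.0015, 0.0302]
tool_rot: [[-0.002, 1.0, 0.0], [1.0, 0.002, -0.0], [-0.0, 0.0, -1.0]]
ft_force: [0.4, -0.3, -0.8]
grip_width: 0.0256
```

```bash
python3 - <<'E'
from h import *
s=env.observe(); c=env.get_calibration("wrist"); im=env.get_image("side"); cv2.imwrite("pics/s5.png",cv2.resize(im[150:290,240:440],None,fx=3,fy=3,interpolation=2))
print(s["time_s"],s["position"],s["grip_width"]);
c=env.get_calibration("side"); print(tins(im,c,[(.526,.004),(.627,.031)]), proj(c,(.526,.004,.026)))
E
```

```text
12.25 [0.47620412 0.00148991 0.03023968] 0.025610689230111866
[(np.float64(0.5259), np.float64(0.0022), np.float64(0.95)), (np.float64(0.6359), np.float64(0.0323), np.float64(0.94))] (np.float64(307.615278866507), np.float64(214.77137932068388))
```

View pics/s5.png

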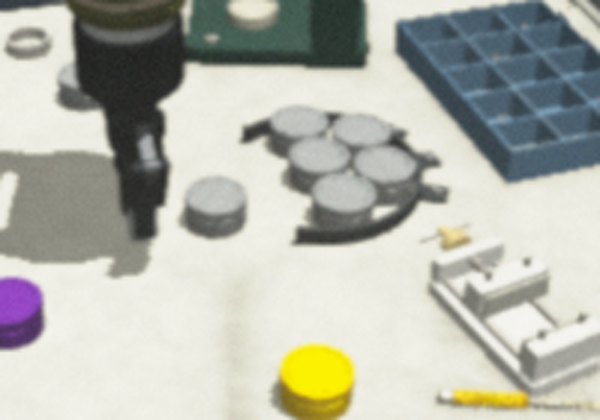

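The staged tin stands upright in front of the right-hand slot and the middle tin is seated. I'll push it in.

Emit:
arm_command:
  steps:
    - {"delta_pos": [8, 2, 0], "dr": [0, 0, 0]}
    - {"delta_pos": [8, 1, 0], "dr": [0, 0, 0]}
    - {"delta_pos": [5, 0, 0], "dr": [0, 0, 0]}
    - {"delta_pos": [5, 0, 0], "dr": [0, 0, 0]}
    - {"delta_pos": [5, 0, 0], "dr": [0, 0, 0]}
    - {"delta_pos": [5, 0, 0], "dr": [0, 0, 0]}
    - {"delta_pos": [5, 0, 0], "dr": [0, 0, 0]}
    - {"delta_pos": [5, 0, 0], "dr": [0, 0, 0]}
    - {"delta_pos": [5, 0, 0], "dr": [0, 0, 0]}
    - {"delta_pos": [5, 0, 0], "dr": [0, 0, 0]}
    - {"delta_pos": [5, 0, 0], "dr": [0, 0, 0]}
    - {"delta_pos": [5, 0, 0], "dr": [0, 0, 0]}
    - {"delta_pos": [4, 0, 0], "dr": [0, 0, 0]}
    - {"delta_pos": [4, 0, 0], "dr": [0, 0, 0]}
    - {"delta_pos": [3, 0, 0], "dr": [0, 0, 0]}
    - {"delta_pos": [2, 0, 0], "dr": [0, 0, 0]}

```text
time_s: 13.9
position: [0.5552, 0.0045, 0.0303]
tool_rot: [[-0.002, 1.0, 0.0], [1.0, 0.002, -0.0], [-0.0, 0.0, -1.0]]
ft_force: [-0.4, 0.2, -0.6]
grip_width: 0.0257
```

Emit:
arm_command:
  steps:
    - {"delta_pos": [-20, 0, 0], "dr": [0, 0, 0]}
    - {"delta_pos": [-20, 0, 0], "dr": [0, 0, 0]}
    - {"delta_pos": [0, 0, 30], "dr": [0, 0, 0]}
    - {"delta_pos": [0, 0, 30], "dr": [0, 0, 0]}

```text
time_s: 14.3
position: [0.5142, 0.0046, 0.0907]
tool_rot: [[-0.001, 1.0, -0.002], [1.0, 0.001, 0.0], [0.0, -0.002, -1.0]]
ft_force: [0.5, -0.1, 0.4]
grip_width: 0.0254
```

Emit:
arm_command:
  steps:
    - {"delta_pos": [-8, 32, 0], "dr": [0, 0, 0]}
    - {"delta_pos": [-8, 32, 0], "dr": [0, 0, 0]}
    - {"delta_pos": [-8, 32, 0], "dr": [0, 0, 0]}
    - {"delta_pos": [-8, 32, 0], "dr": [0, 0, 0]}
    - {"delta_pos": [-9, 32, 0], "dr": [0, 0, 0]}
    - {"delta_pos": [-9, 32, 0], "dr": [0, 0, 0]}
    - {"delta_pos": [0, 2, 0], "dr": [0, 0, 0]}
    - {"delta_pos": [0, 0, 0], "dr": [0, 0, 0]}
  grip: 1

```text
time_s: 15.1
position: [0.465, 0.1989, 0.0904]
tool_rot: [[-0.003, 1.0, 0.0], [1.0, 0.003, -0.0], [-0.0, 0.0, -1.0]]
ft_force: [0.6, -0.5, 0.4]
grip_width: 0.0854
```

```bash
python3 - <<'E'
from h import *
s=env.observe(); c=env.get_calibration("wrist"); im=env.get_image("wrist"); cv2.imwrite("pics/w6.png",cv2.resize(im,(480,300)))
print(s["time_s"],s["position"],s["grip_width"])
S=[(.464,.199)]
for p,t in zip(S,tins(im,c,S)): print(t,np.round(proj(c,(*p,.026))))
E
```

```text
15.1 [0.46498782 0.19886454 0.0904152 ] 0.08542634179106247
(np.float64(0.4606), np.float64(0.1991), np.float64(0.92)) [325. 228.]
```

View pics/w6.png

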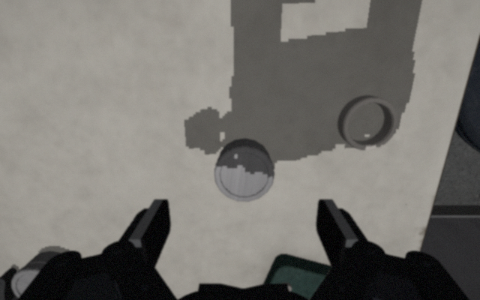

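The left tin's lid is at about (325,231) in full-frame pixels, between the open fingers, and the case ring is clear.

Emit:
arm_command:
  steps:
    - {"delta_pos": [0, 0, -30], "dr": [0, 0, 0]}
    - {"delta_pos": [-1, 0, -23], "dr": [0, 0, 0]}
    - {"delta_pos": [0, 0, -10], "dr": [0, 0, 0]}
    - {"delta_pos": [0, 0, 0], "dr": [0, 0, 0]}

```text
time_s: 15.55
position: [0.4639, 0.1976, 0.0265]
tool_rot: [[-0.0, 1.0, -0.002], [1.0, 0.0, -0.0], [-0.0, -0.002, -1.0]]
ft_force: [-0.0, -0.7, 0.7]
grip_width: 0.0856
```

Emit:
arm_command:
  steps:
    - {"delta_pos": [0, 0, 0], "dr": [0, 0, 0]}
    - {"delta_pos": [0, 0, 0], "dr": [0, 0, 0]}
    - {"delta_pos": [0, 0, 0], "dr": [0, 0, 0]}
    - {"delta_pos": [0, 0, 0], "dr": [0, 0, 0]}
    - {"delta_pos": [0, 0, 0], "dr": [0, 0, 0]}
  grip: 0.5

```text
time_s: 16.05
position: [0.4645, 0.1985, 0.0283]
tool_rot: [[-0.002, 1.0, 0.002], [1.0, 0.002, 0.0], [0.0, 0.002, -1.0]]
ft_force: [-0.6, -1.8, 6.7]
grip_width: 0.0473
```

Emit:
arm_command:
  steps:
    - {"delta_pos": [3, -7, 0], "dr": [0, 0, 0]}
    - {"delta_pos": [6, -14, 0], "dr": [0, 0, 0]}
    - {"delta_pos": [6, -14, 0], "dr": [0, 0, 0]}
    - {"delta_pos": [6, -14, 0], "dr": [0, 0, 0]}
    - {"delta_pos": [6, -14, 0], "dr": [0, 0, 0]}
    - {"delta_pos": [6, -14, 0], "dr": [0, 0, 0]}
    - {"delta_pos": [6, -14, 0], "dr": [0, 0, 0]}
    - {"delta_pos": [6, -14, 0], "dr": [0, 0, 0]}
    - {"delta_pos": [6, -14, 0], "dr": [0, 0, 0]}
    - {"delta_pos": [6, -14, 0], "dr": [0, 0, 0]}
    - {"delta_pos": [3, -9, 0], "dr": [0, 0, 0]}
    - {"delta_pos": [0, 0, 0], "dr": [0, 0, 0]}

```text
time_s: 17.25
position: [0.5251, 0.0554, 0.0283]
tool_rot: [[-0.001, 1.0, 0.003], [1.0, 0.001, -0.001], [-0.001, 0.003, -1.0]]
ft_force: [0.6, -3.5, 5.0]
grip_width: 0.0474
```

Emit:
arm_command:
  steps:
    - {"delta_pos": [0, 0, 0], "dr": [0, 0, 0]}
    - {"delta_pos": [0, 0, 0], "dr": [0, 0, 0]}
    - {"delta_pos": [0, 0, 0], "dr": [0, 0, 0]}
    - {"delta_pos": [0, 0, 0], "dr": [0, 0, 0]}
    - {"delta_pos": [-15, 0, 1], "dr": [0, 0, 0]}
    - {"delta_pos": [-20, 0, 1], "dr": [0, 0, 0]}
    - {"delta_pos": [-20, 0, 1], "dr": [0, 0, 0]}
  grip: 1

```text
time_s: 17.95
position: [0.4682, 0.0567, 0.0303]
tool_rot: [[-0.002, 1.0, -0.0], [1.0, 0.002, 0.0], [0.0, -0.0, -1.0]]
ft_force: [0.3, -0.4, -0.5]
grip_width: 0.085
```

Emit:
arm_command:
  steps:
    - {"delta_pos": [0, 0, 0], "dr": [0, 0, 0]}
    - {"delta_pos": [0, 0, 0], "dr": [0, 0, 0]}
    - {"delta_pos": [0, 0, 0], "dr": [0, 0, 0]}
    - {"delta_pos": [0, 0, 0], "dr": [0, 0, 0]}
    - {"delta_pos": [0, 0, 0], "dr": [0, 0, 0]}
    - {"delta_pos": [0, 0, 0], "dr": [0, 0, 0]}
  grip: 0.3

```text
time_s: 18.55
position: [0.4692, 0.0565, 0.0302]
tool_rot: [[-0.002, 1.0, 0.0], [1.0, 0.002, 0.0], [0.0, 0.0, -1.0]]
ft_force: [-0.2, -0.2, -0.1]
grip_width: 0.026
```

Emit:
arm_command:
  steps:
    - {"delta_pos": [8, 0, 0], "dr": [0, 0, 0]}
    - {"delta_pos": [8, 0, 0], "dr": [0, 0, 0]}
    - {"delta_pos": [5, 0, 0], "dr": [0, 0, 0]}
    - {"delta_pos": [5, 0, 0], "dr": [0, 0, 0]}
    - {"delta_pos": [5, 0, 0], "dr": [0, 0, 0]}
    - {"delta_pos": [5, 0, 0], "dr": [0, 0, 0]}
    - {"delta_pos": [5, 0, 0], "dr": [0, 0, 0]}
    - {"delta_pos": [5, 0, 0], "dr": [0, 0, 0]}
    - {"delta_pos": [5, 0, 0], "dr": [0, 0, 0]}
    - {"delta_pos": [5, 0, 0], "dr": [0, 0, 0]}
    - {"delta_pos": [5, 0, 0], "dr": [0, 0, 0]}
    - {"delta_pos": [5, 0, 0], "dr": [0, 0, 0]}
    - {"delta_pos": [5, 0, 0], "dr": [0, 0, 0]}
    - {"delta_pos": [4, 0, 0], "dr": [0, 0, 0]}
    - {"delta_pos": [4, 0, 0], "dr": [0, 0, 0]}
    - {"delta_pos": [2, 0, 0], "dr": [0, 0, 0]}

```text
time_s: 20.15
position: [0.5504, 0.0565, 0.0303]
tool_rot: [[-0.002, 1.0, 0.0], [1.0, 0.002, -0.0], [-0.0, 0.0, -1.0]]
ft_force: [-0.6, 0.3, -0.1]
grip_width: 0.0255
```

Now I'll push the last few mm, then back off and look.

Emit:
arm_command:
  steps:
    - {"delta_pos": [2, 0, 0], "dr": [0, 0, 0]}
    - {"delta_pos": [2, 0, 0], "dr": [0, 0, 0]}
    - {"delta_pos": [0, 0, 0], "dr": [0, 0, 0]}

```text
time_s: 20.45
position: [0.5542, 0.0565, 0.0303]
tool_rot: [[-0.002, 1.0, 0.0], [1.0, 0.002, -0.0], [-0.0, 0.0, -1.0]]
ft_force: [0.4, 0.4, -0.4]
grip_width: 0.0256
```

Emit:
arm_command:
  steps:
    - {"delta_pos": [-20, 0, 0], "dr": [0, 0, 0]}
    - {"delta_pos": [-20, 0, 0], "dr": [0, 0, 0]}
    - {"delta_pos": [0, -6, 40], "dr": [0, 0, 0]}
    - {"delta_pos": [0, -6, 40], "dr": [0, 0, 0]}
    - {"delta_pos": [20, -6, 40], "dr": [0, 0, 0]}
    - {"delta_pos": [25, -6, 40], "dr": [0, 0, 0]}
    - {"delta_pos": [35, 0, 0], "dr": [0, 0, 0]}
    - {"delta_pos": [35, 0, 0], "dr": [0, 0, 0]}
    - {"delta_pos": [25, 0, 0], "dr": [0, 0, 0]}
    - {"delta_pos": [0, 0, 0], "dr": [0, 0, 0]}
    - {"delta_pos": [0, 0, 0], "dr": [0, 0, 0]}

```text
time_s: 21.55
position: [0.6537, 0.0326, 0.1898]
tool_rot: [[-0.002, 1.0, -0.001], [1.0, 0.002, 0.0], [0.0, -0.001, -1.0]]
ft_force: [-0.3, -0.5, 0.4]
grip_width: 0.0256
```

```bash
cat > chk.py <<'E'
from h import *
import sys
s=env.observe(); c=env.get_calibration("wrist"); im=env.get_image("wrist"); cv2.imwrite(sys.argv[1],im[:280])
print(s["time_s"],s["position"])
R,n=ring(im,c,(.627,.030)); print(R,n)
S=[(.626,.0315),(.585,.054),(.586,.0055),(.622,.081),(.628,-.02),(.668,.056),(.669,.006)]
for p,t in zip(S,tins(im,c,S)): print(t,t and round(1000*np.hypot(t[0]-R[0],t[1]-R[1]),1),np.round(proj(c,(*p,.026))))
E
python3 chk.py pics/w7.png
```

```text
21.55 [0.65369241 0.03255674 0.18978173]
[0.6272 0.0297 0.0806] 51
(np.float64(0.625), np.float64(0.0311), np.float64(1.0)) 2.6 [324. 150.]
(np.float64(0.6042), np.float64(0.0717), np.float64(1.03)) 47.9 [352.  99.]
(np.float64(0.5872), np.float64(0.0014), np.float64(1.06)) 49.0 [291. 100.]
(np.float64(0.6405), np.float64(0.0783), np.float64(1.05)) 50.4 [383. 145.]
(np.float64(0.6293), np.float64(-0.021), np.float64(0.98)) 50.7 [262. 152.]
(np.float64(0.6674), np.float64(0.0555), np.float64(1.01)) 47.8 [352. 197.]
(np.float64(0.6668), np.float64(0.0071), np.float64(1.07)) 45.6 [294. 198.]
```

View pics/w7.png

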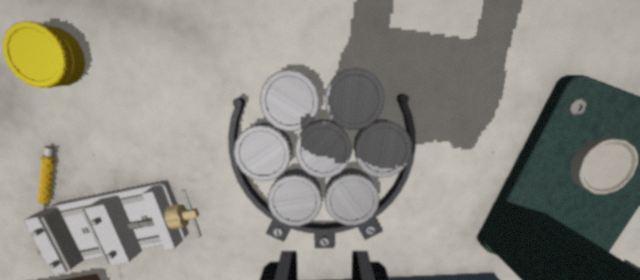

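All seven form the honeycomb. The front tins are at (290,99) and (355,98), and the left tin is at (384,148). The Hough fit went wrong on the two shadowed tins, so I'll check those by contrast-stretching.

```bash
python3 - <<'E'
from h import *
c=env.get_calibration("wrist"); im=cv2.imread("pics/w7.png")
R=(.6272,.0297)
for n,(u,v) in dict(FL=(355,98.5),FR=(290,99.5),L=(384,148),C=(324.5,150)).items():
    p=onplane(c,u,v,.026); print(n,p.round(4),round(1000*np.hypot(p[0]-R[0],p[1]-R[1]),1))
k=cv2.resize(im[60:240,220:430],None,fx=3.4,fy=3.4,interpolation=2)
k=cv2.LUT(k,(255*(np.arange(256)/255)**.5).astype(np.uint8))
for r in (.052,.056):
  for m in [(r*np.cos(a)+R[0],r*np.sin(a)+R[1]) for a in np.radians(range(120,241,4))]:
    u,v=proj(c,(*m,.026)); cv2.circle(k,(int((u-220)*3.4),int((v-60)*3.4)),1,(0,0,255) if r>.055 else (0,200,0),-1)
cv2.imwrite("pics/k8.png",k)
E
```

```text
FL [0.5845 0.0565 0.026 ] 50.4
FR [0.5854 0.0048 0.026 ] 48.7
L [0.6242 0.0819 0.026 ] 52.3
C [0.626  0.0323 0.026 ] 2.9
```

View pics/k8.png

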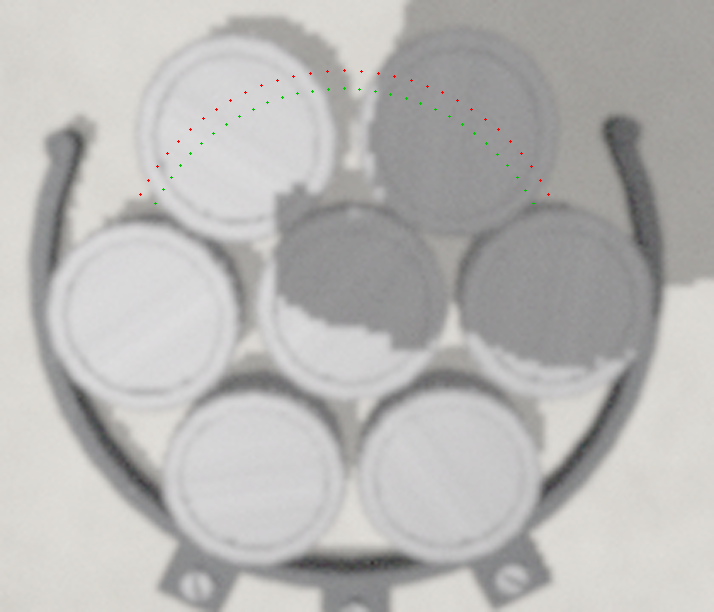

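Both front tin centres lie inside the 52 mm arc, the FL tin at about 50 mm and the FR at about 49 mm. That leaves a margin of roughly 5 mm. The gripper is well above everything, so I'm handing in.

```bash
python3 -c "
from rig import env
s=env.observe(); print(s['time_s'],s['ft_force']); print(env.close_job())"
```

```text
21.6 [0.15804136 0.34388017 0.36246283]
the job is handed in; nothing more can be done
None
```

All seven tins are packed in the ring as a tight honeycomb, and I handed the job in at 21.6 s. I pushed the front tin into the middle with two fingertips. I then dragged the right and left tins across the bench to the ring's opening and pushed each one in.

**Last picture:** The middle tin is about 3 mm from the ring's centre. The two front tins are about 50 and 49 mm out. The other four are about 46 to 52 mm out, all under the 56 mm limit.

**What failed or disagreed:**
- The first push left the middle tin about 11 mm short of the ring's centre, so I pushed it again.
- In the last picture, automatic circle detection was wrong on the shadowed front-left and left tins, so I read those positions by eye on a brightened enlargement. The other front tin's position differed by about 3 mm between the two methods, with both readings about 49 mm out.
- I judged that the tins stand upright by eye and did not measure their tilt.

The gripper was clear above everything, with wrist force near zero. I steered clear of the other things on the bench, but took no final picture of all of them.

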